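Feel for the release notch and pop up the die

TASK

The die plate in the quick-change holder has to be popped up so that it can be changed. Put a closed fingertip on the left end of the low ledge behind the holder's wall, feel along the ledge to the right for the release notch, then press the catch inside the notch fully down; it stays down and the die plate rises in its pocket. Grasp and lift nothing, do not touch the die plate, leave the loose things lying where they are, and finish with the hand clear.

Things in the scene. Friction and masses are not known exactly. Their poses are not given: they have to be found in the camera images.
- die_holder: Fixed die holder, 128 (x) x 354 (y) x 55 mm high, grey on a 6 mm base plate. Origin: centre of its underside; x away from the robot, y to the left along its length, z up. Die pocket block at the front: x -64 to 14 mm, y -60 to 60, rim at z 55. Behind it a wall, x 14 to 26, z up to 55, runs the whole length and hides the ledge from the robot.
- edge_left (a point): Near the left end of the ledge, on its top (holder frame 45, 85, 40 mm): begin here; the fingertip must bear on the ledge within 25 mm of here. The rigid ledge lies behind the wall: x 26 to 64 mm, flat top at z 40 (15 mm below the wall's top), y -105 to 105, open at the back; at both ends a grey housing as high as the wall closes it.
- edge_right (a point): Near the right end of the ledge, on its top (holder frame 45, -85, 40 mm). The release notch is a gap 50 mm long (along y) right across the ledge, its middle somewhere between y -35 and 35 mm, different each time and not given.
- release_catch (a joint): Press depth of the catch in the notch, m: 0 up (flat top filling the notch, 10 mm below the ledge, z 30), 0.007 fully down at a hard stop. About 4 N of friction, plus some more at speed; no return spring, it stays where left. It raises the ejector under the die plate by as much as it goes down.
- die_plate_centre (a point): Centre (half-way up) of the black die plate, 60 (x) x 75 (y) x 11 mm, loose in the holder's pocket (holder frame -25, 0, 51.5 mm at the start, standing 2 mm above the rim). It rises about 6.5 mm when the catch is fully down.
- bearing: Bystander: steel ball bearing 52x52x15 mm, lying on the right end of the holder's base plate. Origin: centre of its underside.
- nut: Bystander: hex nut 30x34x14 mm, lying on the left end of the holder's base plate. Origin: centre of its underside.
- ring: Bystander: black steel drive ring 63 mm across, 22 mm tall, on the bench behind the holder. Origin: centre of its underside.

How it is judged:
By the outcome, as a careful person would: the job done as asked, in the order asked, and still so for the second after the job is handed in, with the robot touching nothing.
It also fails if it takes over 51 s, if anything falls off the work surface, if the arm or the gripper's body presses on something with over 40 N, if the wrist force passes 120 N, or if a joint passes its speed limit or range.

ROBOT

A 6-joint arm with a two-finger parallel gripper is mounted at the origin on a cart in front of the work surface, level with it; the furniture and walls round the work are solid. World frame = base frame: x ahead of the robot, y to its left, z up, the work surface at z = 0. Lengths are in m, angles in rad, forces in N, time in s.
With the tool pointing down it reaches from about 0.4 to 0.825 m from the base axis. Payload 7 kg.
Tool frame: the origin (TCP) lies midway between the tips of the shut fingers; the grasp point (between the pads) lies 19 mm behind it; y points along the fingers, z is the direction in which the jaws open and shut, and the axes are right-handed (so a half turn about y gives the same grasp; the last joint's range is limited). The gripper opens to 88 mm and grips with 3 to 60 N. Pads are 19 mm wide; open, the fingers measure 130 mm over their backs; the gripper's body (78 mm by 193 mm) begins 47 mm behind the grasp point.
Start: joints at [1.501, 0.359, 0.012, 0, -1.224, -0.288], TCP at [0.236, 0.632, 0.227] pointing down, gripper open.
Joint ranges: [-3.07, 3.07], [-1.43, 2.12], [-1.02, 1.25], [-3.03, 1.67], [-3.05, -0], [-3.03, 3.03]. Speed limits (rad/s): [2.39, 2.39, 3.01, 3.14, 3.14, 3.14].

INTERFACE

Orientations are given as a rotation vector (axis times angle).
In Python, from bench import manip gives the robot as it stands.
- The arm moves only by the tool apply_moves, never from a script. Its argument "targets" is a list of rows, each a list of 2 entries, a list of its own where there are three numbers: the shift along the world's x, y, z in cm, then the turn, a rotation vector about the world's x, y, z in rad. In form: [[[x, y, z], [ax, ay, az]], ...]. A call has 1 to 10 rows; each row shifts and turns the commanded pose from where the row before left it; what a row does not reach is not made up. A row lasts 1/12 s, in which the tool goes at most 41.7 mm and 7.16 degrees, less where a joint would pass 70% of its speed; a pose out of reach is approached as far as the arm can. A call with a gripper value outside its range is refused whole. "grip" is the opening, from -1 (shut) to 1 (fully open), set as the call begins (left out, the last holds). The fingers move at their own pace and stop on an object; the grip force is fixed at half the most. Time passes only in rows, so rows that do not move let the fingers close. It gives the time, the measured TCP pose, the force and the opening at its end, in the units of the state.
- manip.get_obs(): the state, without advancing time (a new reading comes with each control period).
- manip.capture(name): name is "scene" or "top" or "wrist"; returns a dict with "frame" (420x560x3 uint8, red, green, blue), "range_z" (420x560 float32, m along the optical axis (not along the pixel's ray), 0 where there is no reading), "fx", "fy", "cx", "cy" (pixels), "world_to_cam" (4x4, takes a point from world to camera coordinates); the wrist camera has in their place "mount" (4x4, takes a point from camera to tool coordinates, whose origin is the TCP and whose axes are the tool frame's). Camera axes: x right, y up, looking along -z (the intrinsics and any distortion apply to the point x, -y, -z); pixel columns grow to the right and rows downward; lengths in m; the calibration is good to about 2 mm. A picture is of the moment at which its call begins: read the wrist's pose just before it.
- manip.sign_off(): hands the job in, once; it reports no verdict.
The state is a dict: "clock": time; "q": joint angles; "joint_vel": joint speeds; "effort": joint torques, N m; "tcp_pos": TCP position; "eef_rot": TCP orientation; "ft_force": force on the tool from outside, world axes, zero at the start; "ft_torque": the same for the moment, N m; "opening": finger opening in m.
Only numpy, scipy, OpenCV 4.12 (cv2) and the standard library are available. Lean on these libraries where they do the work, as an engineer would, in place of code of your own. Each camera call takes 0.05 s, during which the arm holds its last target.

## Working session

There is one attempt and no reset: what is moved stays moved. The work goes in short steps, Python scripts to look and compute and a tool call to move; the robot and the scene stay as the last step left them, time stands still between calls to the robot, and variables do not carry over. Pictures are saved under pics/ and viewed, and the job is handed in when it is done.

Besides the shell and the picture viewer there is one more tool, called by a JSON object that holds its "method" and its "body", one argument or row to a line. apply_moves: Moves the arm, as the interface text tells. Its arguments: {"type":"object","properties":{"targets":{"type":"array"},"grip":{"type":"number"}},"required":["targets"]}

```bash
ls; mkdir -p pics; python3 - <<'E'
from bench import manip
import cv2,numpy as np
o=manip.get_obs(); print({k:np.round(v,3) for k,v in o.items()})
for n in("scene","top","wrist"):
    c=manip.capture(n); cv2.imwrite(f"pics/{n}0.png",c["frame"][:,:,::-1]); np.savez(f"{n}0.npz",**c)
    print(n,{k:np.round(v,3) for k,v in c.items() if k not in("frame","range_z")})
E
```

```text
pics
{'clock': np.float64(0.0), 'q': array([ 1.501,  0.359,  0.011, -0.   , -1.224, -0.288]), 'joint_vel': array([ 0.001, -0.   , -0.001, -0.   ,  0.001,  0.001]), 'effort': array([-2.0000e-03, -5.8272e+01,  2.9305e+01,  6.9970e+00,  7.0000e-03,
       -0.0000e+00]), 'tcp_pos': array([0.236, 0.632, 0.226]), 'eef_rot': array([-0.366, -2.025,  2.028]), 'ft_force': array([ 0.352, -0.708, -0.566]), 'ft_torque': array([ 0.02 , -0.034,  0.059]), 'opening': np.float64(0.088)}
scene {'fx': np.float64(473.808), 'fy': np.float64(473.808), 'cx': np.float64(272.679), 'cy': np.float64(210.924), 'world_to_cam': array([[-0.647, -0.762,  0.008,  0.435],
       [ 0.441, -0.366,  0.819, -0.312],
       [-0.622,  0.534,  0.573, -0.661],
       [ 0.   ,  0.   ,  0.   ,  1.   ]])}
top {'fx': np.float64(491.908), 'fy': np.float64(491.908), 'cx': np.float64(283.746), 'cy': np.float64(206.481), 'world_to_cam': array([[-0.001, -1.   , -0.025,  0.056],
       [ 0.988, -0.005,  0.157, -0.623],
       [-0.157, -0.025,  0.987, -0.963],
       [ 0.   ,  0.   ,  0.   ,  1.   ]])}
wrist {'fx': np.float64(358.408), 'fy': np.float64(358.408), 'cx': np.float64(278.227), 'cy': np.float64(210.74), 'mount': array([[ 0.   , -0.954, -0.3  , -0.08 ],
       [-0.   ,  0.3  , -0.954, -0.159],
       [ 1.   ,  0.   , -0.   , -0.   ],
       [ 0.   ,  0.   ,  0.   ,  1.   ]])}
```

View pics/scene0.png

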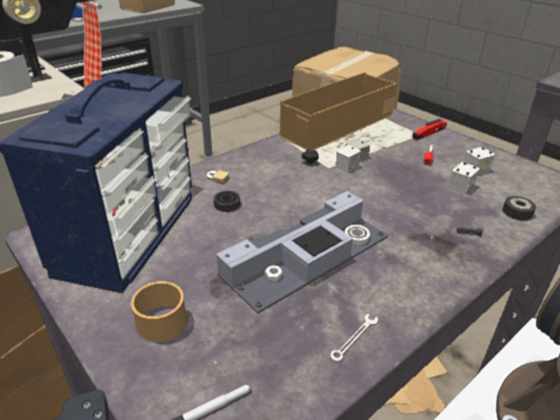

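View pics/top0.png

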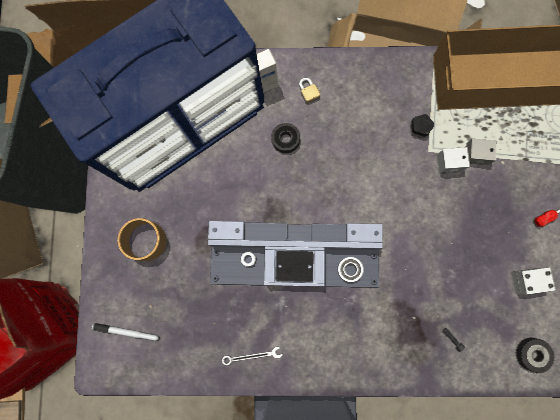

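View pics/wrist0.png

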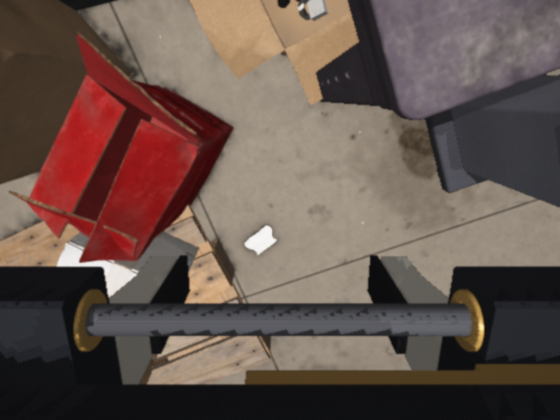

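The scene view shows the holder at about (220-385, 195-305). In the top view its wall runs along row ~242, cols 208-382, with the ledge behind it at rows 223-240. The nut is at (248,259), the bearing at (350,269) and the ring at (286,138). Next I'll measure the pose from both depth images.

```bash
cat > h.py <<'E'
import numpy as np
def cloud(c):
    z=c["range_z"]; h,w=z.shape; u,v=np.meshgrid(np.arange(w),np.arange(h))
    P=np.stack([(u-c["cx"])/c["fx"]*z,-(v-c["cy"])/c["fy"]*z,-z],-1)
    T=np.linalg.inv(c["world_to_cam"]); W=P@T[:3,:3].T+T[:3,3]; W[z<=0]=np.nan; return W
E
python3 - <<'E'
import numpy as np,cv2
from h import *
for n in("top","scene"):
    c=dict(np.load(n+"0.npz")); W=cloud(c)
    if n=="top":
        f=c["frame"][205:300,195:395]; cv2.imwrite("pics/topz.png",cv2.resize(f[:,:,::-1],None,fx=4,fy=4,interpolation=cv2.INTER_CUBIC))
        W1=W[215:295,200:390]
    else:
        f=c["frame"][185:310,210:395]; cv2.imwrite("pics/scenez.png",cv2.resize(f[:,:,::-1],None,fx=4,fy=4,interpolation=cv2.INTER_CUBIC))
        W1=W[185:310,210:395]
    p=W1.reshape(-1,3);p=p[np.isfinite(p[:,0])]
    print(n,np.histogram(p[:,2],np.arange(-.01,.08,.005)))
    # top faces near z 55
    q=p[(p[:,2]>.050)&(p[:,2]<.060)]
    print(q.min(0),q.max(0),len(q),cv2.minAreaRect((q[:,:2]*1000).astype(np.float32)))
    b=p[(p[:,2]>.003)&(p[:,2]<.075)]; r=cv2.minAreaRect((b[:,:2]*1000).astype(np.float32)); print("all",r)
    q=p[(p[:,2]>.036)&(p[:,2]<.044)]; print("ledge",len(q),cv2.minAreaRect((q[:,:2]*1000).astype(np.float32)))
    if n=="top":
        for v in range(218,252,2): print(v,[ (round(W[v,u,0]*1000),round(W[v,u,2]*1000)) for u in range(230,370,10)])
        print([round(W[232,u,1]*1000) for u in range(230,370,10)])
E
```

```text
top (array([  11, 1708, 3384, 2719,  217,  219,  330,  179,  263,  543,  865,
        214, 1412, 2964,  114,    0,    0]), array([-0.01 , -0.005,  0.   ,  0.005,  0.01 ,  0.015,  0.02 ,  0.025,
        0.03 ,  0.035,  0.04 ,  0.045,  0.05 ,  0.055,  0.06 ,  0.065,
        0.07 ,  0.075]))
[ 0.46147622 -0.1439465   0.05001118] [0.59331697 0.20910902 0.05999634] 4376 ((526.690185546875, 33.144927978515625), (353.5144348144531, 128.02450561523438), 88.80911254882812)
all ((528.0618896484375, 33.40248107910156), (405.1982421875, 167.65586853027344), 89.76217651367188)
ledge 1346 ((526.93603515625, 17.761703491210938), (262.0612487792969, 127.00777435302734), 89.89539337158203)
218 [(607, -3), (606, 4), (606, 2), (606, 1), (605, 5), (606, 2), (606, -2), (606, -2), (606, -5), (606, 0), (605, 0), (605, -1), (605, 2), (605, 3)]
220 [(603, -5), (602, 1), (601, 4), (602, -5), (602, 1), (601, 2), (601, 1), (602, -3), (602, -2), (601, -1), (601, 1), (601, 0), (601, -1), (600, 3)]
222 [(591, 54), (591, 54), (598, 0), (597, 0), (597, 2), (597, -1), (597, -1), (597, 1), (597, -1), (597, 1), (597, -
[... 1203 characters left out ...]
0), (559, 43), (560, 32), (560, 28), (560, 31), (559, 41), (559, 36), (559, 40), (557, 54), (557, 55)]
240 [(555, 47), (554, 58), (554, 54), (554, 51), (555, 39), (555, 42), (556, 29), (556, 32), (555, 32), (554, 42), (555, 41), (554, 43), (553, 55), (553, 55)]
242 [(550, 56), (550, 54), (549, 58), (550, 55), (550, 54), (549, 58), (549, 55), (549, 55), (549, 54), (549, 57), (549, 57), (549, 58), (549, 51), (549, 54)]
244 [(546, 58), (546, 55), (546, 55), (546, 56), (545, 56), (546, 54), (545, 55), (545, 56), (545, 58), (545, 59), (545, 54), (545, 57), (545, 56), (545, 54)]Traceback (most recent call last):
  File "<stdin>", line 19, in <module>
ValueError: cannot convert float NaN to integer
```

View pics/topz.png

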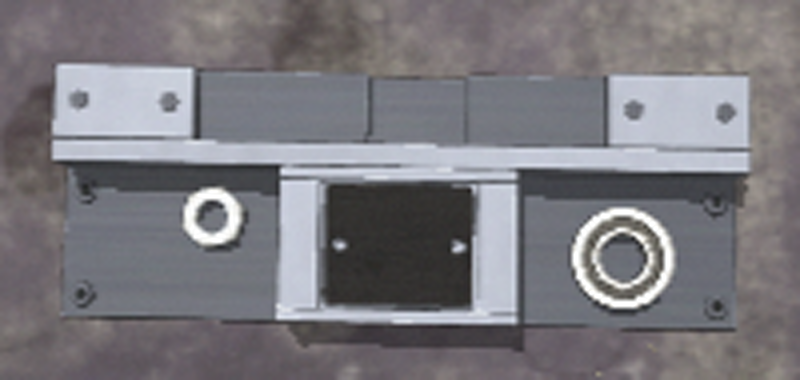

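The zoom shows the wall along zoomed row ~152, the housings at cols 53-193 and 607-748, and the ledge between them. The catch panel spans zoomed cols 369-466. I'll fit the pose from corner pixels and check it against the scene view.

```bash
cat >> h.py <<'E'
def proj(c,p):
    T=c["world_to_cam"]; q=np.atleast_2d(p)@T[:3,:3].T+T[:3,3]
    return np.stack([c["cx"]+c["fx"]*q[:,0]/-q[:,2], c["cy"]-c["fy"]*q[:,1]/-q[:,2]],-1)
def h2w(s,p):
    p=np.atleast_2d(p)/1000.; a=s[2]; R=np.array([[np.cos(a),-np.sin(a),0],[np.sin(a),np.cos(a),0],[0,0,1]])
    return p@R.T+[s[0],s[1],s[3] if len(s)>3 else 0]
E
python3 - <<'E'
import numpy as np,cv2
from h import *
from scipy.optimize import least_squares
c=dict(np.load("top0.npz"))
hp=np.array([[64,177,55],[64,-177,55],[-64,60,55],[-64,-60,55],[64,105,55],[64,-105,55]])
px=np.array([[53,64],[748,76],[276,321],[520,324],[193,67],[607,74]])/4+[195-.375,205-.375]
f=lambda s:(proj(c,h2w(s,hp))-px).ravel()
for s0 in([.527,.033,-.02],[.527,.033,-.02,0.]):
    r=least_squares(f,s0); print(np.round(r.x,4),np.round(r.fun.reshape(-1,2),2).tolist())
    if len(s0)==3: s=r.x
# notch ys from px top edges cols 369,466 at back edge z40 row 75 ; 
for y in range(-60,61,5):
    pass
ys=np.arange(-60,60,.5)
pp=proj(c,h2w(s,np.stack([45+0*ys,ys,40+0*ys],-1)))
for col,row in((369,108),(466,109)):
    u=col/4+195-.375; print(col,ys[np.argmin(abs(pp[:,0]-u))])
# scene overlay
d=dict(np.load("scene0.npz"))
im=d["frame"][:,:,::-1].copy(); im=cv2.resize(im[185:310,210:395],None,fx=4,fy=4,interpolation=cv2.INTER_CUBIC)
for P in hp.tolist()+[[14,177,55],[45,85,40],[45,-85,40],[-55,37.5,57],[-55,-37.5,57],[5,37.5,57]]:
    u,v=((proj(d,h2w(s,P))[0]-[210,185])*4+1.5); cv2.circle(im,(int(u),int(v)),3,(0,0,255),1)
cv2.imwrite("pics/scenez.png",im)
W=cloud(d)
for n,cc in(("top",c),("scene",d)):
    W=cloud(cc).reshape(-1,3); W=W[np.isfinite(W[:,0])]
    a=s[2]; L=(W-[s[0],s[1],0])@np.array([[np.cos(a),-np.sin(a),0],[np.sin(a),np.cos(a),0],[0,0,1]])*1000
    k=lambda x0,x1,y0,y1:L[(L[:,0]>x0)&(L[:,0]<x1)&(L[:,1]>y0)&(L[:,1]<y1)]
    for nm,b in dict(wall=(16,24,-170,170),housL=(30,60,110,170),ledL=(40,60,60,100),ledR=(40,60,-100,-60),bench=(80,120,-100,100)).items():
        q=k(*b)[:,2]; print(n,nm,len(q),np.round(np.median(q),1))
    if n=="top":
        for y in range(-60,60,5):
            q=k(35,58,y,y+5)[:,2]; print(y,np.round(np.median(q),1),end="; ")
print(h2w(s,[[45,85,40],[45,-85,40],[-25,0,51.5]]))
np.save("s.npy",s)
# ring
L=cloud(c); q=L[120:160,265:307].reshape(-1,3); q=q[(q[:,2]>.012)]; print("ring",q.min(0),q.max(0))
E
```

```text
[ 0.5262  0.0331 -0.0187] [[0.23, 0.13], [0.32, -0.4], [0.05, 0.22], [-0.82, 0.55], [0.31, -0.12], [-0.07, -0.4]]
[ 5.263e-01  3.310e-02 -1.870e-02 -5.000e-04] [[0.26, 0.14], [0.28, -0.39], [0.07, 0.21], [-0.83, 0.53], [0.33, -0.11], [-0.09, -0.39]]
369 15.5
466 -34.0
top wall 660 55.7
top housL 426 56.0
top ledL 174 40.5
top ledR 193 40.5
top bench 1708 0.6
-60 41.0; -55 41.2; -50 39.6; -45 40.6; -40 41.0; -35 31.2; -30 30.0; -25 30.4; -20 31.5; -15 30.0; -10 30.9; -5 30.8; 0 31.6; 5 30.2; 10 30.4; 15 39.6; 20 39.5; 25 41.0; 30 40.0; 35 40.8; 40 40.5; 45 41.1; 50 41.0; 55 40.2; scene wall 931 49.9
scene housL 321 56.3
scene ledL 92 41.4
scene ledR 94 41.5
scene bench 378 1.2
[[ 0.57282128  0.11728619  0.04      ]
 [ 0.5696499  -0.05268422  0.04      ]
 [ 0.50124777  0.03360685  0.0515    ]]
ring [0.74834822 0.02161251 0.01227932] [0.81247937 0.08259285 0.02740846]
```

View pics/scenez.png

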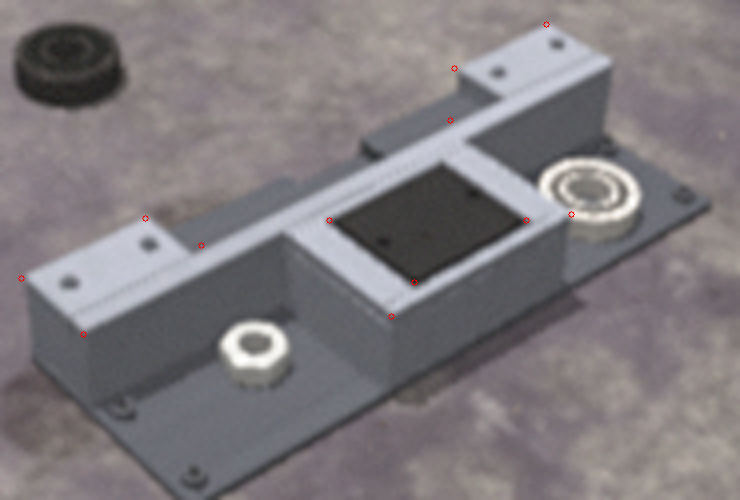

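```bash
python3 - <<'E'
import numpy as np
from h import *
from scipy.spatial.transform import Rotation as R
print(R.from_rotvec([-0.366,-2.025,2.028]).as_matrix().round(3))
W=cloud(dict(np.load("top0.npz"))).reshape(-1,3); W=W[np.isfinite(W[:,0])]
for x in np.arange(.3,.9,.05):
    print(round(x,2),[int(1000*np.max(W[(abs(W[:,0]-x)<.025)&(abs(W[:,1]-y)<.025),2],initial=0)) for y in np.arange(.5,-.2,-.05)])
E
```

```text
[[-0.937 -0.001 -0.35 ]
 [ 0.35  -0.001 -0.937]
 [ 0.    -1.     0.001]]
0.3 [6, 8, 7, 6, 6, 6, 12, 12, 10, 10, 5, 6, 6, 6]
0.35 [5, 19, 18, 18, 18, 5, 6, 7, 9, 9, 5, 6, 6, 5]
0.4 [5, 18, 17, 18, 6, 7, 6, 8, 6, 5, 5, 5, 6, 6]
0.45 [5, 7, 7, 6, 7, 6, 16, 11, 58, 60, 60, 25, 23, 13]
0.5 [6, 6, 58, 61, 52, 5, 15, 25, 60, 63, 62, 25, 26, 14]
0.55 [6, 6, 61, 58, 62, 6, 61, 61, 61, 62, 60, 60, 60, 60]
0.6 [6, 5, 62, 62, 60, 6, 61, 62, 46, 44, 44, 56, 61, 59]
0.65 [6, 7, 294, 294, 6, 7, 6, 6, 5, 6, 5, 5, 6, 7]
0.7 [6, 5, 303, 303, 296, 290, 5, 7, 6, 6, 5, 5, 7, 6]
0.75 [0, 301, 304, 314, 295, 295, 294, 264, 26, 27, 22, 6, 6, 6]
0.8 [0, 302, 304, 327, 338, 339, 295, 295, 266, 27, 26, 6, 5, 6]
0.85 [0, 0, 295, 296, 338, 338, 323, 304, 295, 5, 19, 6, 6, 7]
0.9 [0, 0, 0, 294, 295, 303, 312, 303, 294, 121, 21, 6, 5, 5]
```

{"method": "apply_moves", "body": {
  "targets": [
    [[1.87,-2.86,0],[0,0,0.019]],
    [[1.87,-2.86,0],[0,0,0.019]],
    [[1.87,-2.86,0],[0,0,0.019]],
    [[1.87,-2.86,0],[0,0,0.019]],
    [[1.87,-2.86,0],[0,0,0.019]],
    [[1.87,-2.86,0],[0,0,0.019]],
    [[1.87,-2.86,0],[0,0,0.019]],
    [[1.87,-2.86,0],[0,0,0.019]],
    [[1.87,-2.86,0],[0,0,0.019]]
  ],
  "grip": -1
}}

```text
clock: 0.9
tcp_pos: [0.4052, 0.3732, 0.2265]
eef_rot: [-0.198, -2.124, 2.124]
ft_force: [0.6, -0.3, -0.0]
opening: 0.0331
```

{"method": "apply_moves", "body": {
  "targets": [
    [[1.87,-2.86,-1],[0,0,0.019]],
    [[1.87,-2.86,-1],[0,0,0.019]],
    [[1.87,-2.86,-1],[0,0,0.019]],
    [[1.87,-2.86,-1],[0,0,0.019]],
    [[1.87,-2.86,-1],[0,0,0.019]],
    [[1.87,-2.86,-1],[0,0,0.019]],
    [[1.87,-2.86,-1],[0,0,0.019]],
    [[1.87,-2.86,-1],[0,0,0.019]],
    [[0,0,0],[0,0,0]],
    [[0,0,0],[0,0,0]]
  ]
}}

```text
clock: 1.73
tcp_pos: [0.5544, 0.144, 0.1454]
eef_rot: [-0.04, -2.2, 2.203]
ft_force: [-0.2, 0.7, 0.0]
opening: 0.0003
```

```bash
python3 - <<'E'
from bench import manip
import cv2,numpy as np
from scipy.spatial.transform import Rotation as R
for n in("wrist","scene"):
    o=manip.get_obs(); 
    c=manip.capture(n); cv2.imwrite(f"pics/{n}1.png",c["frame"][:,:,::-1]); np.savez(f"{n}1.npz",**c)
print({k:np.round(v,4) for k,v in o.items()}); print(R.from_rotvec(o["eef_rot"]).as_matrix().round(3))
E
```

```text
{'clock': np.float64(1.7833), 'q': array([ 5.976e-01,  2.589e-01, -3.267e-01, -1.000e-04, -9.863e-01,
        9.364e-01]), 'joint_vel': array([ 0.033 , -0.0172,  0.0037,  0.0036, -0.001 , -0.0057]), 'effort': array([ -1.2212, -46.2196,  25.7482,   6.1058,   0.0819,   0.1254]), 'tcp_pos': array([0.5543, 0.1453, 0.1461]), 'eef_rot': array([-0.0396, -2.2018,  2.203 ]), 'ft_force': array([ 0.0116, -0.2384,  0.4551]), 'ft_torque': array([0.0292, 0.0105, 0.0375]), 'opening': np.float64(0.0003)}
[[-0.999 -0.001 -0.037]
 [ 0.037 -0.    -0.999]
 [ 0.001 -1.     0.001]]
```

View pics/wrist1.png

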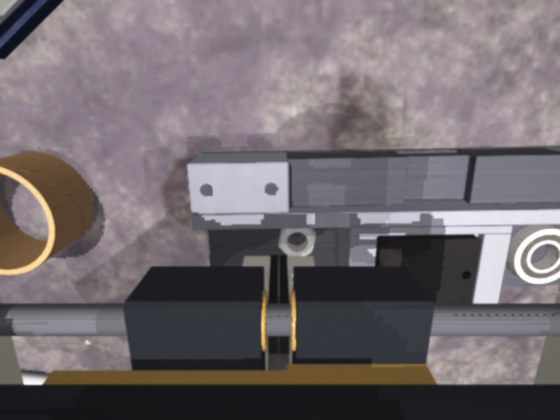

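View pics/scene1.png

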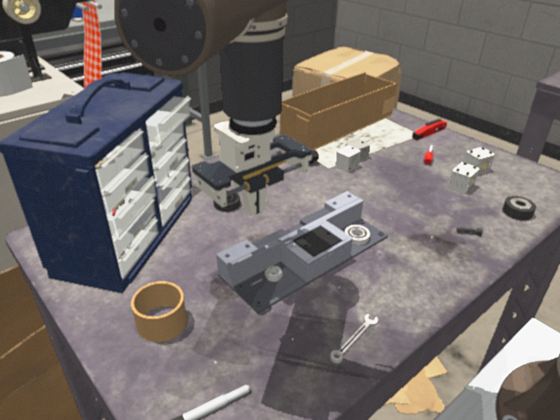

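The wrist view shows the ledge clearly: the left end meets the housing at about col 290 and the notch's left edge is at col ~470. Shut, the fingers sit near (278,262). I'll zoom the scene view to see how thick the tip is.

```bash
python3 - <<'E'
import cv2,numpy as np
from h import *
c=dict(np.load("scene1.npz")); im=c["frame"][150:240,190:320,::-1]
im=cv2.resize(im,None,fx=6,fy=6,interpolation=cv2.INTER_CUBIC)
u,v=(proj(c,[[.5543,.1453,.1461]])[0]-[190,150])*6+2.5; cv2.circle(im,(int(u),int(v)),4,(0,0,255),1); print(u,v)
cv2.imwrite("pics/s1z.png",im)
W=cloud(c)[150:240,190:320].reshape(-1,3)
k=(abs(W[:,0]-.554)<.03)&(abs(W[:,1]-.145)<.04)&(W[:,2]>.14)&(W[:,2]<.2)
p=W[k]
for z in np.arange(.14,.2,.005):
    q=p[(p[:,2]>=z)&(p[:,2]<z+.005)]
    if len(q): print(round(z,3),len(q),q.min(0).round(3),q.max(0).round(3))
E
```

```text
386.51652308066923 369.4714461083509
0.145 8 [0.544 0.129 0.147] [0.565 0.159 0.15 ]
0.15 41 [0.542 0.132 0.15 ] [0.566 0.162 0.155]
0.155 51 [0.542 0.131 0.155] [0.567 0.163 0.16 ]
0.16 53 [0.542 0.131 0.16 ] [0.566 0.162 0.165]
0.165 49 [0.542 0.131 0.165] [0.566 0.162 0.17 ]
0.17 50 [0.541 0.128 0.17 ] [0.564 0.163 0.175]
0.175 53 [0.542 0.129 0.175] [0.565 0.165 0.18 ]
0.18 56 [0.541 0.126 0.18 ] [0.567 0.165 0.185]
0.185 64 [0.542 0.125 0.185] [0.565 0.166 0.19 ]
0.19 51 [0.542 0.126 0.19 ] [0.565 0.168 0.195]
0.195 27 [0.542 0.124 0.195] [0.559 0.168 0.199]
```

View pics/s1z.png

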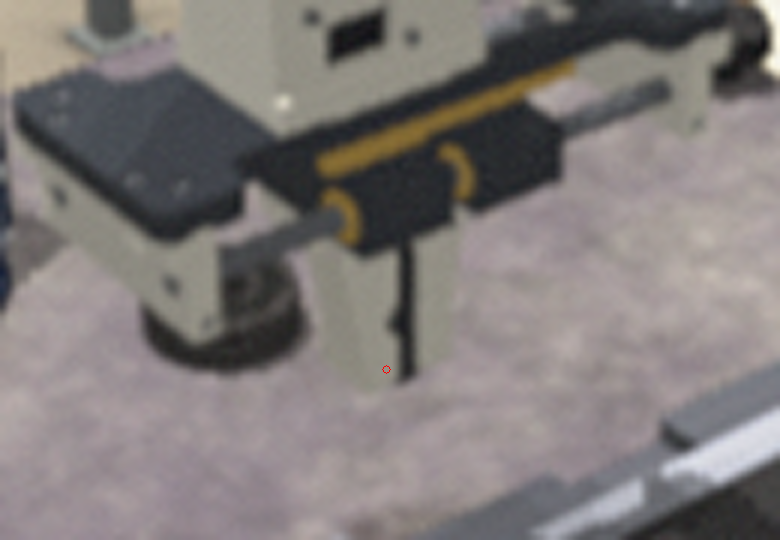

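The shut tip is about 32 mm along y and 20-24 mm along x, so it fits both the ledge and the 50 mm notch. I'll move over holder point (46, 78) and lower.

{"method": "apply_moves", "body": {
  "targets": [
    [[1,-1.8,0],[0,0,0.018]],
    [[1,-1.8,0],[0,0,0]],
    [[0,0,-2.5],[0,0,0]],
    [[0,0,-2.5],[0,0,0]],
    [[0,0,-2],[0,0,0]],
    [[0,0,-1.5],[0,0,0]],
    [[0,0,-0.5],[0,0,0]],
    [[0,0,0],[0,0,0]],
    [[0,0,0],[0,0,0]],
    [[0,0,0],[0,0,0]]
  ]
}}

```text
clock: 2.67
tcp_pos: [0.5751, 0.111, 0.058]
eef_rot: [-0.02, -2.216, 2.214]
ft_force: [0.4, 0.5, 0.0]
opening: 0.0006
```

```bash
cat > st.py <<'E'
from bench import manip
import numpy as np
from scipy.spatial.transform import Rotation as R
o=manip.get_obs(); s=np.load("s.npy"); p=o["tcp_pos"]; d=p[:2]-s[:2]; a=s[2]
t=R.from_rotvec(o["eef_rot"]).as_matrix()
print(o["clock"].round(2),"world mm",(p*1000).round(1),"holder",round(1e3*(d[0]*np.cos(a)+d[1]*np.sin(a)),1),round(1e3*(-d[0]*np.sin(a)+d[1]*np.cos(a)),1),"F",o["ft_force"].round(1),"toolz",t[:,2].round(3),"tooly",t[:,1].round(3))
E
python3 st.py; python3 - <<'E'
from bench import manip
import cv2
for n in("wrist","top"):
    c=manip.capture(n); cv2.imwrite(f"pics/{n}2.png",c["frame"][:,:,::-1])
E
```

```text
Traceback (most recent call last):
  File "st.py", line 6, in <module>
    print(o["clock"].round(2),"world mm",(p*1000).round(1),"holder",round(1e3*(d[0]*np.cos(a)+d[1]*np.sin(a)),1),round(1e3*(-d[0]*np.sin(a)+d[1]*np.cos(a)),1),"F",o["ft_force"].round(1),"toolz",t[:,2].round(3),"tooly",t[:,1].round(3))
          ^^^^^^^^^^^^^^^^
AttributeError: 'float' object has no attribute 'round'
```

View pics/wrist2.png

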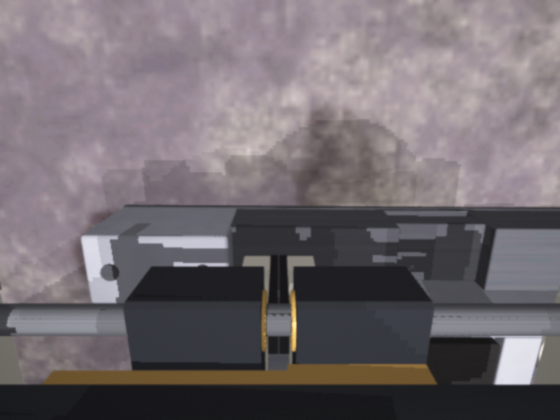

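The wrist view shows the tip at (278,262), over the ledge and just right of the housing (edge at col ~235). Now I'll lower slowly to contact.

{"method": "apply_moves", "body": {
  "targets": [
    [[0,0,-0.4],[0,0,0]],
    [[0,0,-0.4],[0,0,0]],
    [[0,0,-0.3],[0,0,0]],
    [[0,0,-0.2],[0,0,0]],
    [[0,0,-0.2],[0,0,0]],
    [[0,0,-0.1],[0,0,0]],
    [[0,0,0],[0,0,0]]
  ]
}}

```text
clock: 3.35
tcp_pos: [0.5742, 0.1099, 0.0404]
eef_rot: [-0.018, -2.213, 2.213]
ft_force: [0.1, -1.2, 0.2]
opening: 0.0003
```

```bash
sed -i 's/o\["clock"\].round(2)/round(float(o["clock"]),2)/' st.py; python3 st.py
```

```text
3.35 world mm [574.2 109.9  40.4] holder 46.6 77.7 F [ 0.1 -1.2  0.2] toolz [-0.017 -1.     0.   ] tooly [-0. -0. -1.]
```

{"method": "apply_moves", "body": {
  "targets": [
    [[0,0,-0.1],[0,0,0]],
    [[0,0,0],[0,0,0]],
    [[0,0,0],[0,0,0]]
  ]
}}

```text
clock: 3.6
tcp_pos: [0.5744, 0.11, 0.0403]
eef_rot: [-0.019, -2.213, 2.213]
ft_force: [-3.0, 0.4, 7.7]
opening: 0.0004
```

{"method": "apply_moves", "body": {
  "targets": [
    [[0,0,-0.1],[0,0,0]],
    [[0,0,0],[0,0,0]]
  ]
}}

```text
clock: 3.77
tcp_pos: [0.5744, 0.11, 0.0402]
eef_rot: [-0.019, -2.213, 2.214]
ft_force: [-6.3, -1.1, 16.1]
opening: 0.0002
```

Contact: 16 N at z 40.2 mm, matching the ledge top. I'll ease off slightly and slide right, reading force and height as I go.

{"method": "apply_moves", "body": {
  "targets": [
    [[0,-0.3,0.05],[0,0,0]],
    [[0,-0.4,0],[0,0,0]],
    [[-0.01,-0.4,0],[0,0,0]],
    [[-0.01,-0.4,0],[0,0,0]],
    [[-0.01,-0.4,0],[0,0,0]],
    [[-0.01,-0.4,0],[0,0,0]],
    [[-0.01,-0.4,0],[0,0,0]]
  ]
}}

```text
clock: 4.35
tcp_pos: [0.5757, 0.0842, 0.0403]
eef_rot: [-0.022, -2.218, 2.213]
ft_force: [0.8, 4.8, 5.1]
opening: 0.0005
```

```bash
python3 st.py
```

```text
4.35 world mm [575.7  84.2  40.3] holder 48.5 52.0 F [0.8 4.8 5.1] toolz [-0.016 -1.    -0.002] tooly [ 0.004  0.002 -1.   ]
```

{"method": "apply_moves", "body": {
  "targets": [
    [[-0.02,-0.3,-0.04],[0,0,0]],
    [[-0.02,-0.4,0],[0,0,0]],
    [[-0.02,-0.4,0],[0,0,0]],
    [[-0.02,-0.4,0],[0,0,0]],
    [[-0.02,-0.4,0],[0,0,0]]
  ]
}}

```text
clock: 4.77
tcp_pos: [0.5753, 0.0656, 0.0403]
eef_rot: [-0.023, -2.219, 2.213]
ft_force: [-0.3, 4.7, 6.9]
opening: 0.0006
```

```bash
python3 st.py
```

```text
4.77 world mm [575.3  65.6  40.3] holder 48.4 33.4 F [-0.3  4.7  6.9] toolz [-0.016 -1.    -0.002] tooly [ 0.005  0.002 -1.   ]
```

{"method": "apply_moves", "body": {
  "targets": [
    [[-0.03,-0.4,-0.02],[0,0,0]],
    [[-0.03,-0.4,0],[0,0,0]],
    [[-0.03,-0.4,0],[0,0,0]],
    [[-0.02,-0.4,0],[0,0,0]],
    [[-0.02,-0.4,0],[0,0,0]]
  ]
}}

```text
clock: 5.18
tcp_pos: [0.5743, 0.0457, 0.0402]
eef_rot: [-0.024, -2.219, 2.214]
ft_force: [0.5, 6.0, 7.7]
opening: 0.0005
```

```bash
python3 st.py
```

```text
5.18 world mm [574.3  45.7  40.2] holder 47.8 13.4 F [0.5 6.  7.7] toolz [-0.016 -1.    -0.003] tooly [ 0.006  0.002 -1.   ]
```

{"method": "apply_moves", "body": {
  "targets": [
    [[-0.01,-0.3,0],[0,0,0]],
    [[-0.01,-0.3,0],[0,0,0]]
  ]
}}

```text
clock: 5.35
tcp_pos: [0.5738, 0.0395, 0.04]
eef_rot: [-0.023, -2.219, 2.213]
ft_force: [-0.1, 6.0, 7.1]
opening: 0.0007
```

```bash
python3 st.py
```

```text
5.35 world mm [573.8  39.5  40. ] holder 47.4 7.3 F [-0.1  6.   7.1] toolz [-0.016 -1.    -0.002] tooly [ 0.005  0.002 -1.   ]
```

{"method": "apply_moves", "body": {
  "targets": [
    [[-0.01,-0.3,0],[0,0,0]],
    [[-0.01,-0.3,0],[0,0,0]]
  ]
}}

```text
clock: 5.52
tcp_pos: [0.572, 0.0325, 0.0391]
eef_rot: [-0.02, -2.215, 2.213]
ft_force: [-0.9, 0.3, -0.4]
opening: -0.0001
```

```bash
python3 st.py
```

```text
5.52 world mm [572.   32.5  39.1] holder 45.8 0.2 F [-0.9  0.3 -0.4] toolz [-0.016 -1.    -0.001] tooly [ 0.002  0.001 -1.   ]
```

Force vanished and z fell below the ledge at holder y ≈ 0. That is the notch's left edge, and it agrees with the camera (15.5 mm less the ~16 mm half tip). I'll go on to the middle and lower.

{"method": "apply_moves", "body": {
  "targets": [
    [[0,-0.3,0],[0,0,0]],
    [[-0.01,-0.3,0],[0,0,0]],
    [[-0.01,-0.3,0],[0,0,0]],
    [[0,0,-0.2],[0,0,0]],
    [[0,0,-0.2],[0,0,0]],
    [[0,0,-0.2],[0,0,0]],
    [[0,0,-0.1],[0,0,0]],
    [[0,0,0],[0,0,0]]
  ]
}}

```text
clock: 6.18
tcp_pos: [0.5706, 0.023, 0.031]
eef_rot: [-0.018, -2.212, 2.213]
ft_force: [0.5, 1.0, -0.1]
opening: 0.0007
```

```bash
python3 st.py
```

```text
6.18 world mm [570.6  23.   31. ] holder 44.6 -9.3 F [ 0.5  1.  -0.1] toolz [-0.017 -1.     0.   ] tooly [-0.001 -0.    -1.   ]
```

The tip is in the notch at z 31.0 mm, 9 mm below the ledge and touching nothing. Next I'll press slowly.

{"method": "apply_moves", "body": {
  "targets": [
    [[0,0,-0.1],[0,0,0]],
    [[0,0,-0.1],[0,0,0]],
    [[0,0,-0.1],[0,0,0]],
    [[0,0,-0.1],[0,0,0]],
    [[0,0,0],[0,0,0]]
  ]
}}

```text
clock: 6.6
tcp_pos: [0.571, 0.0231, 0.0276]
eef_rot: [-0.019, -2.213, 2.213]
ft_force: [-1.5, 0.8, 2.8]
opening: 0.0005
```

{"method": "apply_moves", "body": {
  "targets": [
    [[0,0,-0.1],[0,0,0]],
    [[0,0,-0.1],[0,0,0]],
    [[0,0,-0.1],[0,0,0]],
    [[0,0,0],[0,0,0]],
    [[0,0,0],[0,0,0]]
  ]
}}

```text
clock: 7.02
tcp_pos: [0.571, 0.0231, 0.0245]
eef_rot: [-0.019, -2.213, 2.213]
ft_force: [-1.4, 0.6, 4.3]
opening: 0.0003
```

{"method": "apply_moves", "body": {
  "targets": [
    [[0,0,-0.1],[0,0,0]],
    [[0,0,-0.1],[0,0,0]],
    [[0,0,0],[0,0,0]],
    [[0,0,0],[0,0,0]]
  ]
}}

```text
clock: 7.35
tcp_pos: [0.5711, 0.0231, 0.0232]
eef_rot: [-0.019, -2.213, 2.213]
ft_force: [-4.0, 1.6, 11.2]
opening: 0.0006
```

Force is rising at z 23.2 mm, so the hard stop should be close. I'll press a little more to confirm it.

{"method": "apply_moves", "body": {
  "targets": [
    [[0,0,-0.1],[0,0,0]],
    [[0,0,-0.05],[0,0,0]],
    [[0,0,0],[0,0,0]],
    [[0,0,0],[0,0,0]]
  ]
}}

```text
clock: 7.68
tcp_pos: [0.5711, 0.0231, 0.0231]
eef_rot: [-0.019, -2.214, 2.214]
ft_force: [-9.2, 1.4, 24.0]
opening: 0.0003
```

Hard stop: 24 N at z 23.1 mm, which is 17.1 mm below the ledge (10 + 7). I'll retract straight up, then move clear to look.

{"method": "apply_moves", "body": {
  "targets": [
    [[0,0,0.3],[0,0,0]],
    [[0,0,0.4],[0,0,0]],
    [[0,0,1],[0,0,0]],
    [[0,0,2],[0,0,0]],
    [[0,0,3],[0,0,0]],
    [[0,0,4],[0,0,0]],
    [[0,0,4],[0,0,0]],
    [[-1,3.5,2],[0,0,0]],
    [[-1,3.5,2],[0,0,0]],
    [[-1,3.5,1],[0,0,0]]
  ]
}}

```text
clock: 8.52
tcp_pos: [0.5415, 0.1289, 0.2216]
eef_rot: [-0.025, -2.216, 2.212]
ft_force: [0.9, 0.9, 0.2]
opening: 0.0002
```

{"method": "apply_moves", "body": {
  "targets": [
    [[-2,3.5,0],[0,0,0]],
    [[-2,3.5,0],[0,0,0]],
    [[-2,3.5,0],[0,0,0]],
    [[-2,3.5,0],[0,0,0]],
    [[-2,3.5,0],[0,0,0]],
    [[-2,3.5,0],[0,0,0]],
    [[0,0,0],[0,0,0]],
    [[0,0,0],[0,0,0]],
    [[0,0,0],[0,0,0]]
  ]
}}

```text
clock: 9.27
tcp_pos: [0.4207, 0.338, 0.2181]
eef_rot: [-0.017, -2.213, 2.214]
ft_force: [-0.4, -1.0, -0.8]
opening: 0.0005
```

```bash
python3 st.py; python3 - <<'E'
from bench import manip
import cv2,numpy as np
from h import *
s=np.load("s.npy");a=s[2]
for n in("scene","top"):
    c=manip.capture(n); im=c["frame"][:,:,::-1]; np.savez(f"{n}3.npz",**c)
    if n=="scene": cv2.imwrite("pics/s3.png",cv2.resize(im[185:310,210:395],None,fx=4,fy=4,interpolation=cv2.INTER_CUBIC))
    else: cv2.imwrite("pics/t3.png",im)
    for m,cc in(("before",dict(np.load(n+"0.npz"))),("after",c)):
        W=cloud(cc).reshape(-1,3); W=W[np.isfinite(W[:,0])]
        L=(W-[s[0],s[1],0])@np.array([[np.cos(a),-np.sin(a),0],[np.sin(a),np.cos(a),0],[0,0,1]])*1000
        k=lambda x0,x1,y0,y1:np.median(L[(L[:,0]>x0)&(L[:,0]<x1)&(L[:,1]>y0)&(L[:,1]<y1)][:,2]).round(1)
        print(n,m,"plate",k(-48,-2,-30,30),"catch",k(35,60,-28,10),"ledge",k(35,60,25,95))
E
```

```text
9.27 world mm [420.7 338.  218.1] holder -111.3 302.9 F [-0.4 -1.  -0.8] toolz [-0.016 -1.     0.   ] tooly [-0. -0. -1.]
scene before plate 58.2 catch 31.6 ledge 41.3
scene after plate 64.8 catch 24.1 ledge 41.3
top before plate 57.5 catch 30.7 ledge 40.7
top after plate 64.0 catch 23.7 ledge 40.7
```

View pics/s3.png

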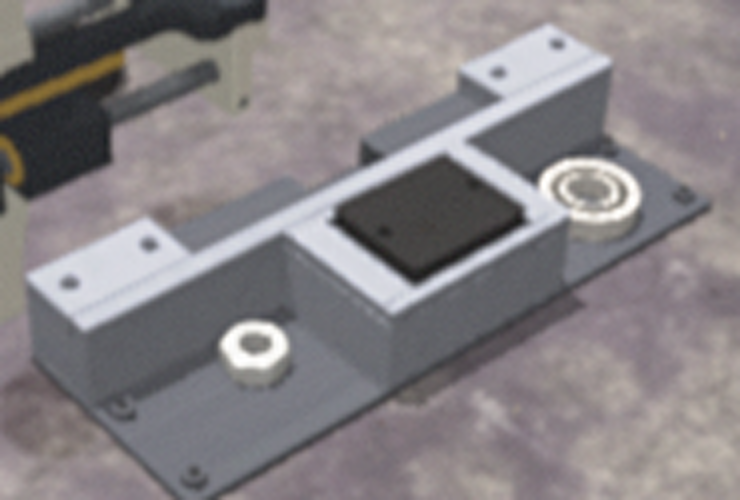

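View pics/t3.png

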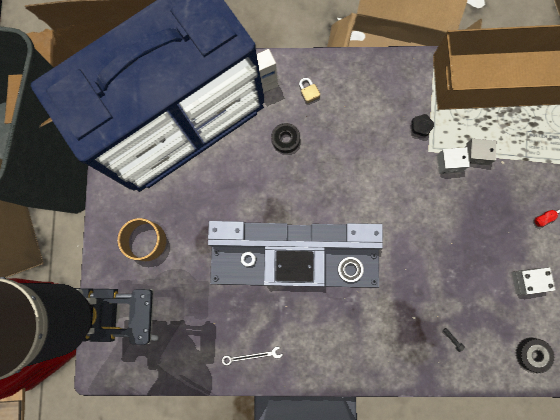

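The plate now stands proud in the pocket (zoomed ~(430,220)). The nut (248,259), bearing (350,269) and ring (286,138) are where they were, and the hand is clear at (130,315).

```bash
python3 -c "
from bench import manip
print(manip.sign_off())"
```

```text
the job is handed in; nothing more can be done
None
```

The catch is pressed fully down and stays there, the die plate has risen in its pocket, and the job is handed in at about 9.4 s.

- **Ledge:** I put the closed fingertip on the left end at holder (46.6, 77.7), inside the 25 mm allowed. It bore on the ledge at z 40.2 mm with up to 16 N, then slid right at about 5–8 N.
- **Notch:** Contact was lost at holder y ≈ 0, which agrees with the notch the top camera showed (y −34 to 15.5 mm).
- **Catch:** I pressed at y −9 mm. It gave way at about 3–4 N, then held at a hard stop at z 23.1 mm with 24 N.
- **Die plate:** With the hand withdrawn, both cameras show the catch about 7 mm lower and the plate 6.5 mm higher.
- **Loose things:** The nut, bearing and ring look unmoved in the last pictures, and the tool force reads about zero.

No check failed. Both cameras' depth heights read 0.5–2 mm high, within calibration. One disagreement came up early: the scene camera's wall-top reading was 49.9 mm against 55 mm. That was probably stray pixels from the wall's front face, since the top camera gave 55.7 mm.

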